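# Ring and order at the farm shop counter

### The job

Ring the counter bell by pressing its plunger right down with the fingertips and letting it spring back up; then show the shopkeeper what to fetch: point down at the middle of the sauce bottle's cap, fingertips held two or three centimetres above it for two seconds. Then point in the same way at the lid of the smallest of the three jars, and finish there, still pointing at it. Only point: do not touch, move or lift the bottle, the jars or the bowl.

Things in the scene. Friction and masses are not known exactly. Their poses are not given: they have to be found in the camera images.
- bell: the counter bell: a steel dome 80 mm across and 47 mm high on a black disc 88 mm across, fixed to the counter. Origin at the centre of its underside, z up.
- bell_top (a point): top centre of the bell's plunger, a steel button 24 mm across in the middle of the dome, its top 62 mm above the counter when up; it moves with the plunger.
- bell_plunger (a joint): travel of the bell's plunger in m: 0 up, 0.006 fully down (rings from 0.004). It is pressed straight down and springs back; the spring takes 1 N at first and 4 N when fully down, then it meets a hard stop.
- bottle: the sauce bottle: the only bottle, tall with a narrow neck and a black cap, body 66 mm across, 205 mm high, loose, standing on the counter. Origin at the centre of its underside, z up.
- bottle_top (a point): centre of the top of the bottle's cap, 205 mm above the counter.
- jar_small: the smallest jar: 54 mm across and 55 mm high with its black lid, loose, standing on the counter. Origin at the centre of its underside, z up.
- jar_small_top (a point): centre of the top of the smallest jar's lid, 55 mm above the counter.
- jar_medium: the middle jar, of the same make and contents: 72 mm across, 90 mm high, loose; not to be touched. Origin at the centre of its underside, z up.
- jar_large: the largest jar, of the same make and contents: 86 mm across, 120 mm high, loose; not to be touched. Origin at the centre of its underside, z up. The bottle and the three jars stand upright at least 130 mm apart, centre to centre, in any order.
- bowl: white tasting bowl, 110 mm across and 45 mm high, empty, loose; not to be touched. Origin at the centre of its underside, z up.
Mind the look-alikes: they are no part of the job. What is shaped like the bell but green, pink or yellow is not meant.

How it is judged:
By the outcome, as a careful person would: the job done as asked, in the order asked, and still so for the second after the job is handed in, with the robot touching nothing.
It also fails if it takes over 48 s, if anything falls off the work surface, if the arm or the gripper's body presses on something with over 40 N, if the wrist force passes 120 N, or if a joint passes its speed limit or range.

### The arm

A 6-joint arm with a two-finger parallel gripper is mounted at the origin on the work surface. World frame = base frame: x ahead of the robot, y to its left, z up, the work surface at z = 0. Lengths are in m, angles in rad, forces in N, time in s.
With the tool pointing down it reaches from about 0.425 to 0.925 m from the base axis. Payload 12.5 kg.
Tool frame: the origin (TCP) lies at the very end of the fingers, on their centre line; the grasp point (between the pads) lies 19 mm behind it; z points along the fingers, y is the line along which they close (so a half turn about z gives the same grasp; the last joint's range is limited). The gripper opens to 85 mm and grips with 20 to 120 N. Pads are 22 mm wide; open, the fingers measure 114 mm over their backs; the gripper's body (76 mm by 85 mm) begins 54 mm behind the grasp point. The pads swing forward as they close: fully open they stand 13 mm farther back than shut.
Start: joints at [-1.23, 0.491, 1.559, -0, 1.092, -0.106], TCP at [0.27, -0.564, 0.231] pointing down, gripper open.
Joint ranges: [-3.1, 3.1], [-0.84, 2.19], [0.05, 2.79], [-1.13, 4.28], [0.06, 2.93], [-2.69, 2.69]. Speed limits (rad/s): [2.22, 2.22, 2.79, 3.14, 3.14, 3.14].

### API

Orientations are given as a unit quaternion [x, y, z, w].
In Python, from station import bot gives the robot as it stands. The module is installed in compiled form; this text tells all that it offers.
- The arm moves only by the tool carry_out, never from a script. Its arguments are lists of equal length, an entry for each row: "rot": the turn, a rotation vector about the tool's x, y, z in rad, a list of three; "dp": the shift along the tool's x, y, z in mm, a list of three; "fingers": the opening, from -1 (shut) to 1 (fully open), so that 0 is half open. In form: {"rot": [[wx, wy, wz], ...], "dp": [[tx, ty, tz], ...], "fingers": [fingers, ...]}. A call has 1 to 12 rows; each row is the pose to reach, as a shift and turn from the pose commanded when the call began, along the tool's axes at that moment; what a row does not reach only later rows make up. A row lasts 1/12 s, in which the tool goes at most 41.7 mm and 7.16 degrees, less where a joint would pass 70% of its speed; a pose out of reach is approached as far as the arm can. A call with a gripper value outside its range is refused whole. The fingers move at their own pace and stop on an object; "force" is the grip in N (left out, the last holds). Time passes only in rows, so rows that repeat a pose let the fingers close. It gives the time, the measured TCP pose, the force, the opening and the grip force at its end, in the units of the state.
- bot.state(): the state, without advancing time (a new reading comes with each control period).
- bot.get_image(name): name is "side" or "top"; returns a dict with "pixels" (384x512x3 uint8, blue, green, red), "fov_y" (degrees; the focal length in pixels is half the picture's height over the tangent of half this angle, whatever the lens; pixels are square), "cx", "cy" (the principal point, pixels), "R" (3x3) and "t" (3): a world point X has camera coordinates R X + t. Camera axes: x right, y down, z forward; pixel columns grow to the right and rows downward; lengths in m; the calibration is good to about 2 mm. A picture is of the moment at which its call begins. There is no depth.
- bot.finish_job(): hands the job in; it is judged then, once.
The state is a dict: "t": time; "q": joint angles; "dq": joint speeds; "joint_efforts": joint torques, N m; "tool_pos": TCP position; "tcp_rot": TCP orientation; "contact_force": force on the tool from outside, world axes, zero at the start; "torque": the same for the moment, N m; "gripper_width": finger opening in m; "finger_force": force on a finger pad.
Only numpy, scipy, OpenCV 4.12 (cv2) and the standard library are available. Lean on these libraries where they do the work, as an engineer would, in place of code of your own. Each camera call takes 0.05 s, during which the arm holds its last target. There are 200 camera calls.

## Working session

There is one attempt and no reset: what is moved stays moved. The work goes in short steps, Python scripts to look and compute and a tool call to move; the robot and the scene stay as the last step left them, time stands still between calls to the robot, and variables do not carry over. Pictures are saved under pics/ and viewed, at most 10 in all, crops included, and the job is handed in when it is done.

Besides the shell and the picture viewer there is one more tool, called after ">>>" by a JSON object that holds its "op" and its "data", one argument or row to a line. carry_out: Moves the arm, as the interface text tells. Its arguments: {"type":"object","properties":{"rot":{"type":"array"},"dp":{"type":"array"},"fingers":{"type":"array"},"force":{"type":"number"}},"required":["rot","dp","fingers"]}

```bash
mkdir -p pics; cat > h.py <<'E'
import numpy as np,cv2
from station import bot
def K(im):
    f=im["pixels"].shape[0]/2/np.tan(np.radians(im["fov_y"])/2); return f
def ray(im,u,v,z):
    f=K(im);R=np.array(im["R"]);t=np.array(im["t"])
    c=-R.T@t; d=R.T@np.array([(u-im["cx"])/f,(v-im["cy"])/f,1.])
    return c+d*(z-c[2])/d[2]
def proj(im,X):
    p=np.array(im["R"])@np.array(X)+np.array(im["t"]); f=K(im)
    return p[:2]/p[2]*f+[im["cx"],im["cy"]]
E
python3 - <<'E'
from h import *
for n in("side","top"):
    im=bot.get_image(n); cv2.imwrite(f"pics/{n}0.png",np.array(im["pixels"]))
    R=np.array(im["R"]);print(n,im["fov_y"],im["cx"],im["cy"],-R.T@np.array(im["t"]),R.round(2).tolist(),[k for k in im])
s=bot.state();print(s)
E
```

```text
side 52.50029367929683 253.31709134723693 196.79727271677135 [0.35950182 0.83440648 0.70312106] [[-0.98, -0.17, -0.02], [-0.08, 0.57, -0.82], [0.15, -0.8, -0.58]] ['pixels', 'fov_y', 'cx', 'cy', 'R', 't']
top 52.379194053417386 260.24602193762274 191.0523843003949 [0.42245231 0.02161195 1.12289154] [[-0.02, -1.0, -0.0], [-0.99, 0.02, -0.12], [0.12, -0.0, -0.99]] ['pixels', 'fov_y', 'cx', 'cy', 'R', 't']
{'t': 0.1, 'q': array([-1.22960265e+00,  4.91502907e-01,  1.55944851e+00,  2.60335503e-05,
        1.09165863e+00, -1.05567226e-01]), 'dq': array([ 0.00114615, -0.00146027, -0.00201072,  0.0011753 ,  0.00052419,
       -0.00098654]), 'joint_efforts': array([ 2.28328827e-03, -6.19447660e+01, -2.62027341e+01, -1.32271562e-04,
        2.92582270e-03, -7.86541051e-06]), 'tool_pos': array([ 0.27000081, -0.56343123,  0.23076325]), 'tcp_rot': array([ 9.75155364e-01,  2.21521460e-01, -4.83245483e-05, -5.06525941e-04]), 'contact_force': array([ 0.4356044 , -0.1192991 ,  0.18542009]), 'torque': array([ 0.04976431,  0.01057808, -0.02263768]), 'finger_force': 0.0, 'gripper_width': 0.08562045564993957}
```

View pics/side0.png

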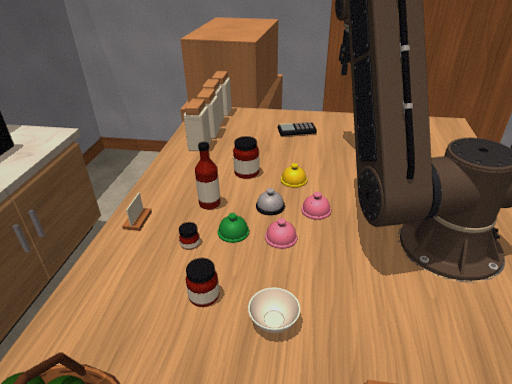

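View pics/top0.png

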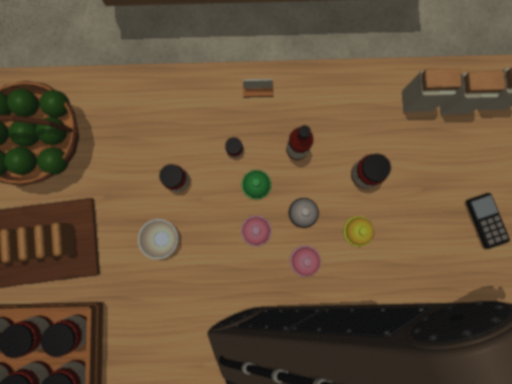

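The side view shows the steel bell at (270,201), among green (233,227), yellow (294,175) and two pink (317,206; 281,233) look-alikes. The bottle is at (207,176), and the jars are at (189,236) small, (203,282) and (246,157). In the top view the steel bell is at (304,212), the bottle cap at (305,132), the small jar's lid at (234,147), and the other jars at (173,177) and (374,168). The steel-grey bell and the jar with the smallest lid fit the description. I'll measure them and confirm in one crop.

```bash
python3 - <<'E'
from h import *
from scipy.optimize import least_squares
T=bot.get_image("top");S=bot.get_image("side")
def lid(im,u,v,r,thr=45):
    g=np.array(im["pixels"]).max(2); m=(g<thr).astype(np.uint8)
    n,l,st,c=cv2.connectedComponentsWithStats(m)
    i=min(range(1,n),key=lambda i:np.hypot(*(c[i]-[u,v]))+(1e3 if st[i,4]<15 else 0)); return c[i],st[i]
for nm,t,s,z in(("bottle",(305,132),(204,148),.205),("small",(234,147),(188,228),.055),("med",(173,177),(201,267),.09),("large",(374,168),(246,143),.12)):
    a,sa=lid(T,*t,0);b,sb=lid(S,*s,0)
    print(nm,a.round(1),sa,ray(T,*a,z).round(4),'| side',b.round(1),sb,ray(S,*b,z).round(4), 'w',sa[2:4]*(1.12-z)/K(T))
for nm,im,p in(("bellT",T,(304,212)),("bellS",S,(270,192))):
    print(nm,ray(im,*p,.062).round(4))
t=cv2.resize(np.array(T["pixels"])[110:250,150:400],None,fx=3,fy=3,interpolation=2)[:, :]
s=cv2.resize(np.array(S["pixels"])[140:310,170:340],(420,420),interpolation=2)
cv2.imwrite("pics/c.png",np.hstack([cv2.resize(t,(380,213)) if 0 else cv2.resize(np.array(T["pixels"])[120:240,215:335],(400,400),interpolation=2),cv2.resize(np.array(S["pixels"])[140:260,165:285],(400,400),interpolation=2)]))
E
```

```text
bottle [303.3 133.2] [298 127  12  14 121] [ 0.6665 -0.0865  0.205 ] | side [203.3 146.4] [198 142  11   9  77] [ 0.668  -0.0733  0.205 ] w [0.02812684 0.03281465]
small [233.8 146.7] [227 139  15  16 183] [0.6727 0.0912 0.055 ] | side [187.6 230. ] [179 223  18  15 218] [0.6743 0.1043 0.055 ] w [0.04092225 0.0436504 ]
med [172.  176.3] [161 166  23  22 384] [0.5879 0.2557 0.09  ] | side [200.1 270.6] [186 259  29  24 557] [0.5885 0.2705 0.09  ] w [0.06068533 0.05804683]
large [375.1 167.9] [362 155  28  28 592] [ 0.592  -0.2798  0.12  ] | side [245.2 143.5] [235 137  22  14 247] [ 0.5914 -0.2653  0.12  ] w [0.07172601 0.07172601]
bellT [ 0.4853 -0.0971  0.062 ]
bellS [ 0.4858 -0.0872  0.062 ]
```

View pics/c.png

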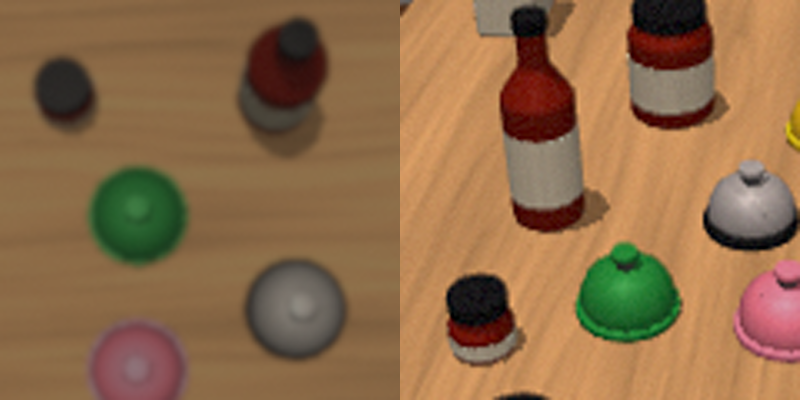

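The crop confirms it. The steel bell's plunger is at top (305.6,212.4) and side (270,190.5). The bottle cap's top centre is at top (304.4,131.4) and side (203.7,144.2). The smallest lid is at top (234.5,145.2) and side (~188,226.5).

```bash
python3 - <<'E'
from h import *
T=bot.get_image("top");S=bot.get_image("side")
for n,a,b,z in(("bell",(305.6,212.4),(270,190.5),.062),("bottle",(304.4,131.4),(203.7,144.2),.205),("small",(234.5,145.7),(188,226.3),.055)):
    p,q=ray(T,*a,z),ray(S,*b,z);print(n,p.round(4),q.round(4))
    # pure triangulation
    P=[np.diag([K(i),K(i),1])@np.c_[i["R"],i["t"]] for i in(T,S)]
    X=cv2.triangulatePoints(P[0],P[1],np.array(a)-[T["cx"],T["cy"]],np.array(b)-[S["cx"],S["cy"]]);print((X[:3]/X[3]).ravel().round(4))
from scipy.spatial.transform import Rotation as R
s=bot.state();print(R.from_quat(s["tcp_rot"]).as_matrix().round(4).tolist(),s["tool_pos"],s["t"])
E
```

```text
bell [ 0.4841 -0.1014  0.062 ] [ 0.4868 -0.0949  0.062 ]
[ 0.486  -0.1018  0.0573]
bottle [ 0.671  -0.0893  0.205 ] [ 0.6704 -0.0859  0.205 ]
[ 0.6715 -0.0895  0.203 ]
small [0.6755 0.0892 0.055 ] [0.6778 0.0898 0.055 ]
[0.6768 0.0895 0.0546]
[[0.9018, 0.4321, -0.0001], [0.4321, -0.9018, 0.0003], [0.0, -0.0003, -1.0]] [ 0.27006844 -0.56358739  0.23110564] 0.3
```

>>> {"op": "carry_out", "data": {
  "rot": [
    [0,0,0],
    [0,0,0],
    [0,0,0],
    [0,0,0],
    [0,0,0],
    [0,0,0],
    [0,0,0],
    [0,0,0],
    [0,0,0],
    [0,0,0],
    [0,0,0],
    [0,0,0]
  ],
  "dp": [
    [12,-10,0],
    [32,-26,0],
    [59,-49,0],
    [87,-72,0],
    [118,-98,0],
    [149,-123,0],
    [180,-148,0],
    [211,-174,0],
    [242,-200,0],
    [273,-225,0],
    [304,-251,0],
    [331,-273,0]
  ],
  "fingers": [-1,-1,-1,-1,-1,-1,-1,-1,-1,-1,-1,-1]
}}

```text
t: 1.3
tool_pos: [0.4511, -0.1722, 0.2315]
tcp_rot: [0.975, 0.222, 0.0, 0.0]
contact_force: [1.0, -0.3, -0.1]
gripper_width: 0.0003
finger_force: 0.0
```

>>> {"op": "carry_out", "data": {
  "rot": [
    [0,0,0],
    [0,0,0],
    [0,0,0],
    [0,0,0],
    [0,0,0],
    [0,0,0],
    [0,0,0],
    [0,0,0],
    [0,0,0],
    [0,0,0]
  ],
  "dp": [
    [23,-19,0],
    [43,-35,0],
    [57,-46,10],
    [63,-52,30],
    [63,-52,60],
    [63,-52,90],
    [63,-52,112],
    [63,-52,125],
    [63,-52,131],
    [63,-52,131]
  ],
  "fingers": [-1,-1,-1,-1,-1,-1,-1,-1,-1,-1]
}}

```text
t: 2.13
tool_pos: [0.4846, -0.1002, 0.0994]
tcp_rot: [0.975, 0.222, -0.001, -0.0]
contact_force: [-0.6, 0.2, 0.1]
gripper_width: 0.0001
finger_force: 0.0
```

```bash
python3 - <<'E'
from h import *
s=bot.state();print(s["t"],s["tool_pos"],s["contact_force"],s["gripper_width"],s["q"].round(2),s["tcp_rot"])
o=[]
for n,(u,v) in(("top",(304,212)),("side",(270,185))):
    im=bot.get_image(n);print(n,"tcp px",proj(im,s["tool_pos"]).round(1),"bell px",proj(im,[.485,-.1,.062]).round(1))
    o.append(cv2.resize(np.array(im["pixels"])[v-50:v+50,u-50:u+50],(400,400),interpolation=2))
cv2.imwrite("pics/b.png",np.hstack(o))
E
```

```text
2.1333 [ 0.48463832 -0.10022451  0.09935113] [-0.5750669   0.2206044   0.13723909] 6.303251209294116e-05 [-0.34  0.5   2.01 -0.    0.64  0.79] [ 9.75152858e-01  2.21531037e-01 -8.23823481e-04 -4.73312236e-04]
top tcp px [306.8 211.3] bell px [305.1 212.1]
side tcp px [271.1 178.8] bell px [270.9 189.6]
```

View pics/b.png

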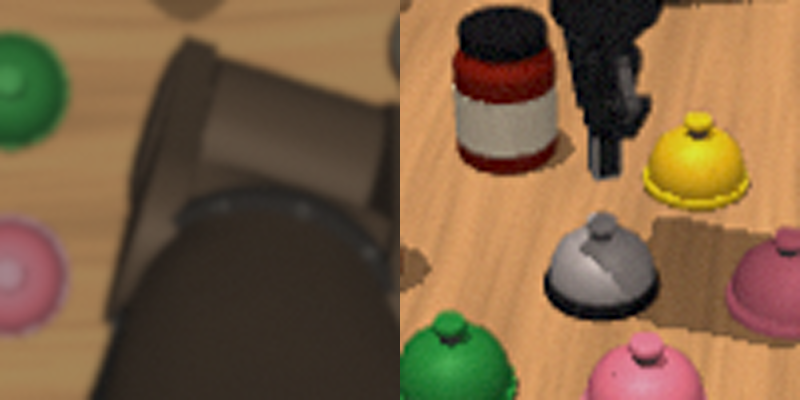

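The side crop shows the shut fingertips at (271,179.5), directly over the plunger at (270.5,189.5). Both agree with the projections, so I'll press.

>>> {"op": "carry_out", "data": {
  "rot": [
    [0,0,0],
    [0,0,0],
    [0,0,0],
    [0,0,0],
    [0,0,0],
    [0,0,0],
    [0,0,0]
  ],
  "dp": [
    [0,0,10],
    [0,0,22],
    [0,0,31],
    [0,0,36],
    [0,0,39],
    [0,0,41],
    [0,0,41]
  ],
  "fingers": [-1,-1,-1,-1,-1,-1,-1]
}}

```text
t: 2.82
tool_pos: [0.4848, -0.1003, 0.0592]
tcp_rot: [0.975, 0.222, -0.0, -0.0]
contact_force: [-1.6, 1.3, 1.9]
gripper_width: 0.0
finger_force: 1.1
```

>>> {"op": "carry_out", "data": {
  "rot": [
    [0,0,0],
    [0,0,0],
    [0,0,0]
  ],
  "dp": [
    [0,0,1],
    [0,0,2],
    [0,0,2]
  ],
  "fingers": [-1,-1,-1]
}}

```text
t: 3.07
tool_pos: [0.485, -0.1003, 0.0574]
tcp_rot: [0.975, 0.222, 0.0, 0.0]
contact_force: [-3.0, 0.1, 3.1]
gripper_width: 0.0002
finger_force: 1.6
```

>>> {"op": "carry_out", "data": {
  "rot": [
    [0,0,0],
    [0,0,0],
    [0,0,0],
    [0,0,0]
  ],
  "dp": [
    [0,0,1],
    [0,0,1.7],
    [0,0,1.7],
    [0,0,1.7]
  ],
  "fingers": [-1,-1,-1,-1]
}}

```text
t: 3.4
tool_pos: [0.485, -0.1003, 0.056]
tcp_rot: [0.975, 0.222, 0.0, 0.0]
contact_force: [-3.0, 1.3, 8.0]
gripper_width: -0.0003
finger_force: 4.3
```

It bottomed out at 8 N, above the 4 N spring. I'll release it, rise, and go over to the bottle.

>>> {"op": "carry_out", "data": {
  "rot": [
    [0,0,0],
    [0,0,0],
    [0,0,0],
    [0,0,0],
    [0,0,0],
    [0,0,0],
    [0,0,0],
    [0,0,0],
    [0,0,0],
    [0,0,0],
    [0,0,0]
  ],
  "dp": [
    [0,0,-4],
    [0,0,-10],
    [0,0,-25],
    [0,0,-50],
    [0,0,-80],
    [0,0,-110],
    [0,0,-140],
    [0,0,-167],
    [0,0,-185],
    [0,0,-195],
    [0,0,-195]
  ],
  "fingers": [-1,-1,-1,-1,-1,-1,-1,-1,-1,-1,-1]
}}

```text
t: 4.32
tool_pos: [0.4857, -0.1005, 0.2531]
tcp_rot: [0.975, 0.222, 0.002, 0.001]
contact_force: [0.7, 0.6, -0.5]
gripper_width: -0.0002
finger_force: 0.0
```

>>> {"op": "carry_out", "data": {
  "rot": [
    [0,0,0],
    [0,0,0],
    [0,0,0],
    [0,0,0],
    [0,0,0],
    [0,0,0],
    [0,0,0],
    [0,0,0],
    [0,0,0],
    [0,0,0],
    [0,0,0],
    [0,0,0]
  ],
  "dp": [
    [9,4,0],
    [26,11,0],
    [48,20,0],
    [72,29,0],
    [96,39,0],
    [120,49,0],
    [141,58,0],
    [157,64,0],
    [167,68,0],
    [173,70,0],
    [173,70,0],
    [173,70,0]
  ],
  "fingers": [-1,-1,-1,-1,-1,-1,-1,-1,-1,-1,-1,-1]
}}

```text
t: 5.32
tool_pos: [0.671, -0.0886, 0.2495]
tcp_rot: [0.975, 0.222, -0.001, -0.0]
contact_force: [-0.2, -1.6, 0.5]
gripper_width: -0.0
finger_force: 0.0
```

```bash
python3 - <<'E'
from h import *
s=bot.state();print(s["t"],s["tool_pos"],s["contact_force"],s["q"].round(2))
o=[]
for n,(u,v) in(("top",(304,140)),("side",(215,150))):
    im=bot.get_image(n);print(n,"tcp px",proj(im,s["tool_pos"]).round(1),"cap px",proj(im,[.671,-.0885,.205]).round(1))
    o.append(cv2.resize(np.array(im["pixels"])[v-60:v+60,u-60:u+60],(400,400),interpolation=2))
cv2.imwrite("pics/d.png",np.hstack(o))
E
```

```text
5.3167 [ 0.67102924 -0.08857439  0.24947568] [-0.1534347  -1.55336951  0.463928  ] [-0.23  0.55  1.4  -0.    1.19  0.9 ]
top tcp px [306.2 126.2] cap px [304.1 131.4]
side tcp px [202.2 129. ] cap px [203.7 143.7]
```

View pics/d.png

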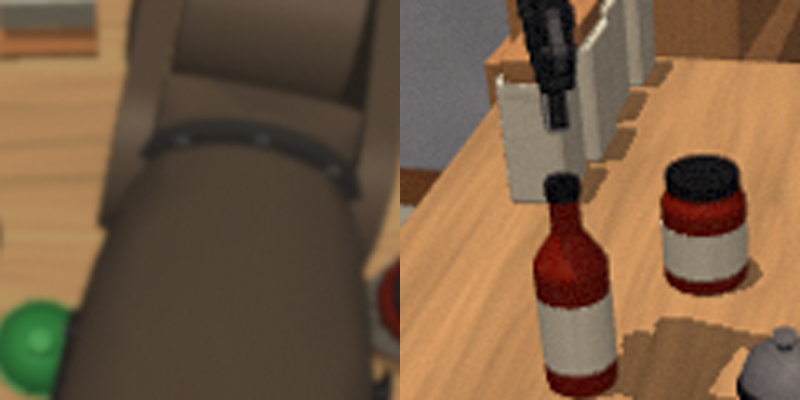

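The side view shows the fingertips at (202.4,128.4), in line above the cap centre at (203.6,144). The bell plunger is back up at (271,190). I'll descend 20 mm to about 25 mm above the cap and hold.

>>> {"op": "carry_out", "data": {
  "rot": [
    [0,0,0],
    [0,0,0],
    [0,0,0],
    [0,0,0],
    [0,0,0],
    [0,0,0],
    [0,0,0],
    [0,0,0],
    [0,0,0],
    [0,0,0],
    [0,0,0],
    [0,0,0]
  ],
  "dp": [
    [0,0,5],
    [0,0,12],
    [0,0,17],
    [0,0,20],
    [0,0,20],
    [0,0,20],
    [0,0,20],
    [0,0,20],
    [0,0,20],
    [0,0,20],
    [0,0,20],
    [0,0,20]
  ],
  "fingers": [-1,-1,-1,-1,-1,-1,-1,-1,-1,-1,-1,-1]
}}

```text
t: 6.42
tool_pos: [0.6713, -0.0887, 0.2306]
tcp_rot: [0.975, 0.222, 0.0, 0.0]
contact_force: [0.3, -0.5, 0.1]
gripper_width: 0.0002
finger_force: 0.0
```

>>> {"op": "carry_out", "data": {
  "rot": [
    [0,0,0],
    [0,0,0],
    [0,0,0],
    [0,0,0],
    [0,0,0],
    [0,0,0],
    [0,0,0],
    [0,0,0],
    [0,0,0],
    [0,0,0],
    [0,0,0],
    [0,0,0]
  ],
  "dp": [
    [0,0,0],
    [0,0,0],
    [0,0,0],
    [0,0,0],
    [0,0,0],
    [0,0,0],
    [0,0,0],
    [0,0,0],
    [0,0,0],
    [0,0,0],
    [0,0,0],
    [0,0,0]
  ],
  "fingers": [-1,-1,-1,-1,-1,-1,-1,-1,-1,-1,-1,-1]
}}

```text
t: 7.42
tool_pos: [0.6712, -0.0887, 0.2306]
tcp_rot: [0.975, 0.222, 0.0, 0.0]
contact_force: [0.2, -0.4, 0.9]
gripper_width: -0.0003
finger_force: 0.0
```

>>> {"op": "carry_out", "data": {
  "rot": [
    [0,0,0],
    [0,0,0],
    [0,0,0],
    [0,0,0],
    [0,0,0],
    [0,0,0],
    [0,0,0],
    [0,0,0],
    [0,0,0],
    [0,0,0],
    [0,0,0],
    [0,0,0]
  ],
  "dp": [
    [0,0,0],
    [0,0,0],
    [0,0,0],
    [0,0,0],
    [0,0,0],
    [0,0,0],
    [0,0,0],
    [0,0,0],
    [0,0,0],
    [0,0,0],
    [0,0,0],
    [0,0,0]
  ],
  "fingers": [-1,-1,-1,-1,-1,-1,-1,-1,-1,-1,-1,-1]
}}

```text
t: 8.42
tool_pos: [0.6712, -0.0887, 0.2306]
tcp_rot: [0.975, 0.222, -0.0, 0.0]
contact_force: [-0.8, -0.1, -0.4]
gripper_width: 0.0
finger_force: 0.0
```

>>> {"op": "carry_out", "data": {
  "rot": [
    [0,0,0],
    [0,0,0],
    [0,0,0],
    [0,0,0],
    [0,0,0],
    [0,0,0],
    [0,0,0],
    [0,0,0],
    [0,0,0],
    [0,0,0],
    [0,0,0],
    [0,0,0]
  ],
  "dp": [
    [0,0,-6],
    [0,0,-15],
    [3,-6,-20],
    [10,-20,-20],
    [22,-42,-20],
    [34,-65,-20],
    [46,-88,-20],
    [58,-112,-20],
    [69,-134,-20],
    [77,-149,-20],
    [82,-158,-20],
    [82,-158,-20]
  ],
  "fingers": [-1,-1,-1,-1,-1,-1,-1,-1,-1,-1,-1,-1]
}}

```text
t: 9.42
tool_pos: [0.6766, 0.0921, 0.2507]
tcp_rot: [0.975, 0.223, 0.0, -0.0]
contact_force: [-0.4, 0.3, -0.2]
gripper_width: 0.0003
finger_force: 0.0
```

>>> {"op": "carry_out", "data": {
  "rot": [
    [0,0,0],
    [0,0,0],
    [0,0,0],
    [0,0,0],
    [0,0,0],
    [0,0,0],
    [0,0,0],
    [0,0,0],
    [0,0,0],
    [0,0,0]
  ],
  "dp": [
    [0,0,8],
    [0,0,25],
    [0,0,48],
    [0,0,72],
    [0,0,96],
    [0,0,118],
    [0,0,135],
    [0,0,146],
    [0,0,150],
    [0,0,150]
  ],
  "fingers": [-1,-1,-1,-1,-1,-1,-1,-1,-1,-1]
}}

```text
t: 10.25
tool_pos: [0.6767, 0.0885, 0.0998]
tcp_rot: [0.975, 0.221, -0.001, -0.0]
contact_force: [0.2, 0.8, -0.3]
gripper_width: -0.0
finger_force: 0.0
```

```bash
python3 - <<'E'
from h import *
s=bot.state();print(s["t"],s["tool_pos"],s["contact_force"],s["q"].round(2))
im=bot.get_image("side");print("tcp px",proj(im,s["tool_pos"]).round(1),"lid px",proj(im,[.6768,.0895,.055]).round(1))
u,v=215,200
cv2.imwrite("pics/e.png",cv2.resize(np.array(im["pixels"])[v-70:v+70,u-70:u+70],(560,560),interpolation=2))
E
```

```text
10.25 [0.67672588 0.0885059  0.09976322] [ 0.15008442  0.75693076 -0.26631625] [ 0.03  0.71  1.52 -0.    0.91  1.16]
tcp px [186.5 212.5] lid px [188.4 226.3]
```

View pics/e.png

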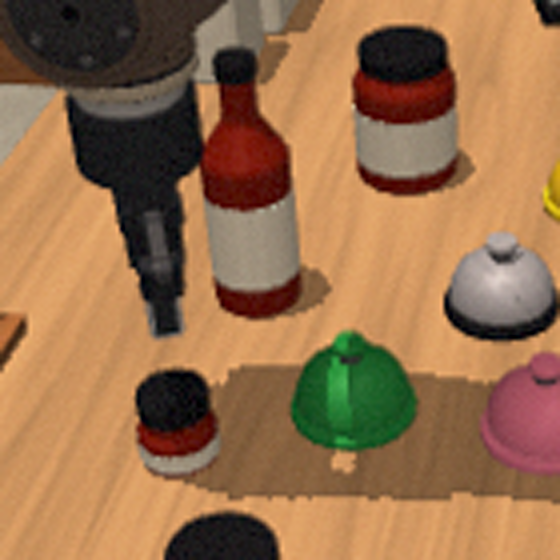

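The side crop shows the tips at (186,213) above the lid centre at (188,226), the bottle still upright and the bell up. The tips are 45 mm above the lid, so I'll lower 20 mm and hold.

>>> {"op": "carry_out", "data": {
  "rot": [
    [0,0,0],
    [0,0,0],
    [0,0,0],
    [0,0,0],
    [0,0,0],
    [0,0,0],
    [0,0,0],
    [0,0,0],
    [0,0,0],
    [0,0,0],
    [0,0,0],
    [0,0,0]
  ],
  "dp": [
    [0,0,5],
    [0,0,12],
    [0,0,17],
    [0,0,20],
    [0,0,20],
    [0,0,20],
    [0,0,20],
    [0,0,20],
    [0,0,20],
    [0,0,20],
    [0,0,20],
    [0,0,20]
  ],
  "fingers": [-1,-1,-1,-1,-1,-1,-1,-1,-1,-1,-1,-1]
}}

```text
t: 11.3
tool_pos: [0.677, 0.0892, 0.0807]
tcp_rot: [0.975, 0.222, 0.0, 0.0]
contact_force: [0.5, -0.2, -0.3]
gripper_width: -0.0001
finger_force: 0.0
```

>>> {"op": "carry_out", "data": {
  "rot": [
    [0,0,0],
    [0,0,0],
    [0,0,0],
    [0,0,0],
    [0,0,0],
    [0,0,0],
    [0,0,0],
    [0,0,0],
    [0,0,0],
    [0,0,0],
    [0,0,0],
    [0,0,0]
  ],
  "dp": [
    [0,0,0],
    [0,0,0],
    [0,0,0],
    [0,0,0],
    [0,0,0],
    [0,0,0],
    [0,0,0],
    [0,0,0],
    [0,0,0],
    [0,0,0],
    [0,0,0],
    [0,0,0]
  ],
  "fingers": [-1,-1,-1,-1,-1,-1,-1,-1,-1,-1,-1,-1]
}}

```text
t: 12.3
tool_pos: [0.6769, 0.0892, 0.0806]
tcp_rot: [0.975, 0.222, 0.0, 0.0]
contact_force: [-0.6, 0.8, 0.2]
gripper_width: -0.0002
finger_force: 0.0
```

>>> {"op": "carry_out", "data": {
  "rot": [
    [0,0,0],
    [0,0,0],
    [0,0,0],
    [0,0,0],
    [0,0,0],
    [0,0,0],
    [0,0,0],
    [0,0,0],
    [0,0,0],
    [0,0,0],
    [0,0,0],
    [0,0,0]
  ],
  "dp": [
    [0,0,0],
    [0,0,0],
    [0,0,0],
    [0,0,0],
    [0,0,0],
    [0,0,0],
    [0,0,0],
    [0,0,0],
    [0,0,0],
    [0,0,0],
    [0,0,0],
    [0,0,0]
  ],
  "fingers": [-1,-1,-1,-1,-1,-1,-1,-1,-1,-1,-1,-1]
}}

```text
t: 13.3
tool_pos: [0.6769, 0.0892, 0.0806]
tcp_rot: [0.975, 0.222, 0.0, 0.0]
contact_force: [0.4, 0.9, 0.2]
gripper_width: 0.0
finger_force: 0.0
```

```bash
python3 -c "
from station import bot
print(bot.finish_job())"
```

```text
the job is handed in; nothing more can be done
None
```

I rang the steel bell (plunger pressed to its stop, then sprung back up), pointed at the bottle cap for over two seconds from about 25 mm above it, then did the same at the smallest jar's lid and handed in there at about 13 s, with no sign of contact with the bottle, jars or bowl; the hand-in returned no verdict.

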